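Hang the neck rest on the slotted rack

ROBOT

A 6-joint arm with a two-finger parallel gripper is mounted at the origin on the work surface. World frame = base frame: x ahead of the robot, y to its left, z up, the work surface at z = 0. Lengths are in m, angles in rad, forces in N, time in s.
With the tool pointing down it reaches from about 0.35 to 1 m from the base axis. Payload 7.1 kg.
Tool frame: the origin (TCP) lies between the finger pads; the fingertips stand 22 mm ahead of it and the grasp point (between the pads) lies 3 mm ahead of it; x points along the fingers, y is the direction in which the jaws open and shut, and the axes are right-handed (so a half turn about x gives the same grasp; the last joint's range is limited). The gripper opens to 85 mm and grips with 20 to 120 N. Pads are 22 mm wide; open, the fingers measure 114 mm over their backs; the gripper's body (76 mm by 85 mm) begins 54 mm behind the grasp point. The pads swing forward as they close: fully open they stand 13 mm farther back than shut.
Start: joints at [-1.223, 0.423, 1.63, -0, 1.089, -0.019], TCP at [0.224, -0.583, 0.253] pointing down, gripper open.
Joint ranges: [-3, 3], [-0.9, 2.11], [0.09, 2.58], [-1.31, 4.45], [0.11, 2.69], [-2.54, 2.54]. Speed limits (rad/s): [2.39, 2.39, 3.01, 3.14, 3.14, 3.14].

INTERFACE

Orientations are given as a rotation vector (axis times angle).
In Python, from rig import manip gives the robot as it stands. The module is installed in compiled form; this text tells all that it offers. Calls block until the motion is done:
- manip.move_to(position, orientation): joint-space move of the TCP to a pose.
- manip.servo_line(position, orientation=None, rate=0.15): straight line of the TCP; orientation=None keeps the orientation; rate is the mean speed in m/s.
- manip.set_joints(angles): joint-space move.
- manip.command_gripper(opening, f_grip=None): finger opening in m; f_grip is the grip in N (None keeps the last); returns when the fingers have stopped.
- manip.hold(seconds).
- manip.solve_ik(position, orientation): joint angles nearest the present ones, or None.
- manip.camera(name): name is "scene" or "top" or "wrist"; returns a dict with "image" (480x640x3 uint8, red, green, blue), "fx", "fy", "cx", "cy" (pixels), "cam_to_world" (4x4, takes a point from camera to world coordinates); the wrist camera has in their place "mount" (4x4, takes a point from camera to tool coordinates, whose origin is the TCP and whose axes are the tool frame's). Camera axes: x right, y down, z forward; pixel columns grow to the right and rows downward; lengths in m; the calibration is good to about 2 mm. A picture is of the moment at which its call begins: read the wrist's pose just before it. There is no depth.
A pose or a line that the arm cannot do raises manip.IKError and nothing moves.
- manip.sign_off(): hands the job in, once; it reports no verdict.
Readings, each from a call of its own:
- manip.get_time(): time.
- manip.get_joint_positions(): joint angles.
- manip.get_joint_vel(): joint speeds.
- manip.get_tau(): joint torques, N m.
- manip.get_position(): TCP position.
- manip.get_ee_rot(): TCP orientation.
- manip.get_contact_force(): force on the tool from outside, world axes, zero at the start.
- manip.get_torque(): the same for the moment, N m.
- manip.get_width(): finger opening in m.
Only numpy, scipy, OpenCV 4.12 (cv2) and the standard library are available. Lean on these libraries where they do the work, as an engineer would, in place of code of your own. Each camera call takes 0.05 s, during which the arm holds its last target. There are 200 camera calls.

TASK

Get the violin neck rest ready for use: it lies on its face, so first stand it upright on the bench and let go of it. Then take it again from above by its red fin, hook its two tabs into the slots of the grey rack and push it straight down until it snaps fully home in the roller catch; let go and leave it hanging there. Do not shift or knock over the plane, the varnish jar or the glue bottle.

Things in the scene. Friction and masses are not known exactly. Their poses are not given: they have to be found in the camera images.
- rest_fin (a point): Red grip fin of the loose neck rest (about 450 g): its centre. As it hangs, own -x is up, own +z faces the rack, own y sideways. Fin 14 mm thick (y), 40 long (z), 50 tall; its top 20 mm above this point, the foot of the rest 130 below. Starts lying on its yoke, tabs (+z) up, fin roughly to the robot's left, this point 38 mm over the bench. Set upright it stands by itself, this point at 130 mm.
- rest_tabs (a point): Middle between the rest's two tabs, on the rear face of its steel back plate (60 wide, 8 thick), level with the tab necks' undersides; 32 mm behind and 55 below the fin point. Tabs 40 mm apart (centres, along y), 8 wide, 15 long to the rear; necks 10 high; 9 mm out each turns down into a tongue reaching 16 mm below the neck. Same axes as the fin.
- rest_foot (a point): Foot of the rest, under the steel prong that hangs from the middle of its back plate and ends in an 18 mm round bulb; 130 mm below and 28 behind the fin point. The rest's front is a beech U-shaped yoke 70 wide, 100 high, 12 thick, its outer face 70 mm ahead of the back plate's rear face; a 12 mm web joins them. Same axes.
- rack: Fixed slotted rack: grey steel plate 112 mm wide, 6 thick, top 190 mm above the bench. Origin on the bench under the middle of its front face; x level into the plate (away from the robot, some yaw), y sideways, z up. Two posts 280 mm high, 70 mm apart, stand 45 to 65 mm behind the face, so a hand leaning over the plate does not fit; one coming straight down does.
- rack_slots (a point): Middle between the rack's two upright slots, on the front face, 135 mm above the bench at their lower ends; same axes as the rack. Slots 40 mm apart (centres, along y), 16 wide, 37 high, open behind. Hold the rest upright about 21 mm (17 to 26) above its home height, move it straight in until its back plate lies on the face, then straight down. Home: the rest_tabs point lies on this point.
- rack_catch (a point): Roller catch on the rack's front face below the slots, 76 mm above the bench: two sprung white rollers, 12 mm diameter, between which the rest's bulb is pressed. It resists with about 12 N over the first 10 mm, then snaps and pulls the rest home. Home: the fin point is at x -32, y 0, z 190 mm in the rack's frame; not pressed in, the rest hangs about 16 mm higher.
- plane_mid (a point): Block plane (bystander), dark steel and wood, 150 x 52 x 42 mm, centre 20 mm above the bench; it and the neck rest may have changed sides of the bench.
- varnish_mid (a point): Amber varnish jar (bystander), 60 mm diameter, 100 mm high, its centre.
- glue_mid (a point): Yellow glue bottle (bystander), 56 mm diameter, 150 mm high, its centre.
There are look-alikes about, which are no part of the job. Leave any purple or turquoise look-alike of the part that bears rest_fin alone.

How it is judged:
By the outcome, as a careful person would: the job done as asked, in the order asked, and still so for the second after the job is handed in, with the robot touching nothing.
It also fails if it takes over 58 s, if anything falls off the work surface, if the arm or the gripper's body presses on something with over 40 N, if the wrist force passes 120 N, or if a joint passes its speed limit or range.

## Working session

There is one attempt and no reset: what is moved stays moved. The work goes in short steps, each a Python script; the robot and the scene stay as the last script left them, time stands still between calls to the robot, and variables do not carry over. Pictures are saved under pics/ and viewed, about 8 in all and at most 12, crops included, and the job is handed in when it is done.

```bash
mkdir -p pics; ls; python3 - <<'E'
from rig import manip
import cv2,numpy as np,pickle
d={}
for n in ("scene","top"):
    c=manip.camera(n);d[n]=c
    cv2.imwrite(f"pics/{n}0.png",c["image"][:,:,::-1])
    print(n,c["fx"],c["cx"],c["cy"]);print(np.round(c["cam_to_world"],3))
pickle.dump(d,open("c0.pkl","wb"))
print(manip.get_time(),manip.get_ee_rot())
E
```

```text
pics
scene 447.093946316774 323.2349952033415 245.48374284910446
[[-0.278  0.68  -0.678  1.145]
 [ 0.96   0.183 -0.21   0.226]
 [-0.019 -0.71  -0.704  0.816]
 [ 0.     0.     0.     1.   ]]
top 610.301103914534 307.2548493502398 240.78628027130245
[[-0.023 -0.997  0.072  0.377]
 [-1.     0.024  0.009 -0.004]
 [-0.011 -0.072 -0.997  1.406]
 [ 0.     0.     0.     1.   ]]
0.1 [ 2.02159007  0.37645137 -2.02206954]
```

View pics/scene0.png

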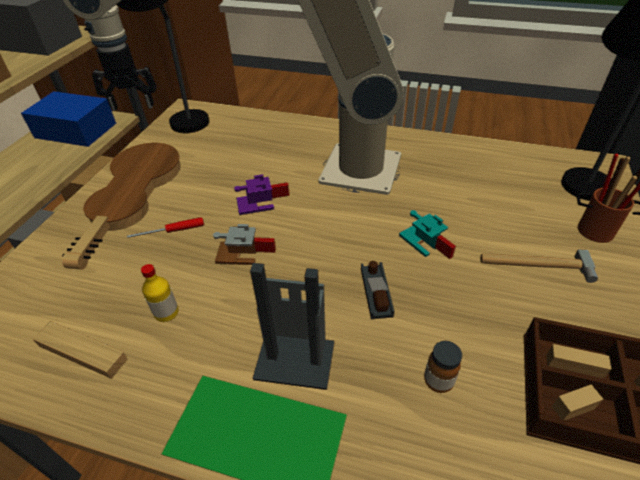

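View pics/top0.png

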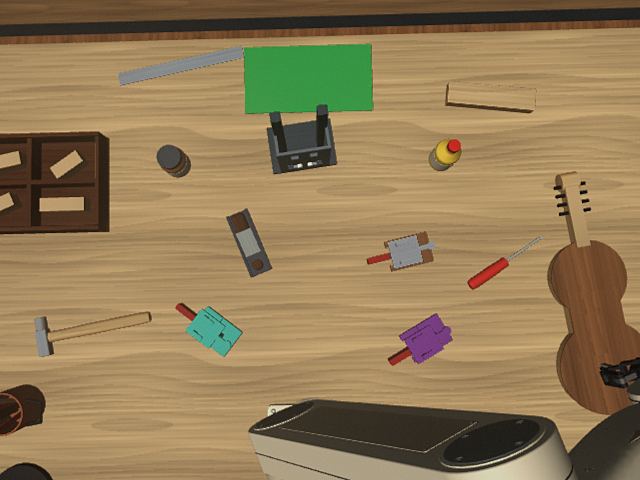

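Top view: the rest is the grey part with its fin at (378,260) and its tabs to the right. The rack front is near (303,165), the plane at (249,243), the jar at (173,160) and the glue at (445,153). Next I'll enlarge the rack and the rest and measure the red fin.

```bash
cat > h.py <<'E'
from rig import manip
import cv2,numpy as np,pickle
from scipy.spatial.transform import Rotation as R
def ray(c,u,v,T=None):
    T=c["cam_to_world"] if T is None else T
    d=T[:3,:3]@np.array([(u-c["cx"])/c["fx"],(v-c["cy"])/c["fy"],1.]);return T[:3,3],d
def onz(c,u,v,z,T=None):
    o,d=ray(c,u,v,T);return o+d*(z-o[2])/d[2]
def tri(r1,r2):
    A=np.zeros((3,3));b=np.zeros(3)
    for o,d in (r1,r2):
        d=d/np.linalg.norm(d);P=np.eye(3)-np.outer(d,d);A+=P;b+=P@o
    p=np.linalg.solve(A,b);return p,[np.linalg.norm(np.cross(p-o,d/np.linalg.norm(d))) for o,d in (r1,r2)]
def redmask(im):
    h=cv2.cvtColor(im,cv2.COLOR_RGB2HSV)
    return (((h[...,0]<6)|(h[...,0]>174))&(h[...,1]>170)&(h[...,2]>60)).astype(np.uint8)
def wcam():
    p=np.array(manip.get_position());r=R.from_rotvec(manip.get_ee_rot())
    c=manip.camera("wrist");T=np.eye(4);T[:3,:3]=r.as_matrix();T[:3,3]=p
    c["cam_to_world"]=T@np.array(c["mount"]);return c
def rot(x,y):  # tool x (approach), y (jaws)
    x=np.array(x,float);x/=np.linalg.norm(x);y=np.array(y,float);y-=x*(x@y);y/=np.linalg.norm(y)
    return R.from_matrix(np.c_[x,y,np.cross(x,y)]).as_rotvec()
E
python3 - <<'E'
from h import *
d=pickle.load(open("c0.pkl","rb"))
for n,box in (("top",(340,230,420,290)),("scene",(240,230,285,260))):
    c=d[n];m=redmask(c["image"]);k=np.zeros_like(m);x0,y0,x1,y1=box;k[y0:y1,x0:x1]=m[y0:y1,x0:x1]
    cs=max(cv2.findContours(k,0,1)[0],key=cv2.contourArea)
    r=cv2.minAreaRect(cs);b=cv2.boxPoints(r);print(n,cv2.contourArea(cs),r)
    for q in b:print(q,onz(c,*q,.058)[:2].round(4))
    print(onz(c,*r[0],.058)[:2])
c=d["top"]
for n,(u,v) in dict(rackL=(275,173),rackR=(336,166),plane=(249,243),jar=(173,160),glue=(445,153)).items(): print(n,onz(c,u,v,.03 if n!="rackL" else 0).round(3))
t=d["top"]["image"][:,:,::-1];
a=cv2.resize(t[95:185,255:350],None,fx=6,fy=6,interpolation=2)
cv2.imwrite("pics/rackcrop.png",a)
w=manip.camera("wrist");print(np.array(w["mount"]).round(3),w["fx"],w["cx"],w["cy"])
E
```

```text
top 108.0 ((378.32354736328125, 258.29412841796875), (5.5783185958862305, 23.283418655395508), 75.96376037597656)
[366.35294 258.41177] [ 0.4318 -0.1211]
[388.9412  252.76471] [ 0.443  -0.1713]
[390.29416 258.17648] [ 0.431  -0.1739]
[367.7059  263.82355] [ 0.4197 -0.1238]
[ 0.43138491 -0.1475378 ]
scene 72.5 ((264.3409729003906, 240.55081176757812), (21.3006591796875, 7.100219249725342), 13.240520477294922)
[253.16064 241.5672 ] [ 0.4464 -0.1692]
[254.78687 234.65573] [ 0.4225 -0.1747]
[275.5213  239.53442] [ 0.4255 -0.1188]
[273.89508 246.44589] [ 0.4491 -0.1142]
[ 0.43596799 -0.14405145]
rackL [0.638 0.08  0.   ]
rackR [ 0.645 -0.061  0.03 ]
plane [0.474 0.141 0.03 ]
jar [0.669 0.311 0.03 ]
glue [ 0.669 -0.31   0.03 ]
[[ 0.    -0.297  0.955 -0.121]
 [ 1.    -0.    -0.    -0.001]
 [ 0.     0.955  0.297 -0.076]
 [ 0.     0.     0.     1.   ]] 398.06500978088917 316.03046531959694 237.4590763316553
```

View pics/rackcrop.png

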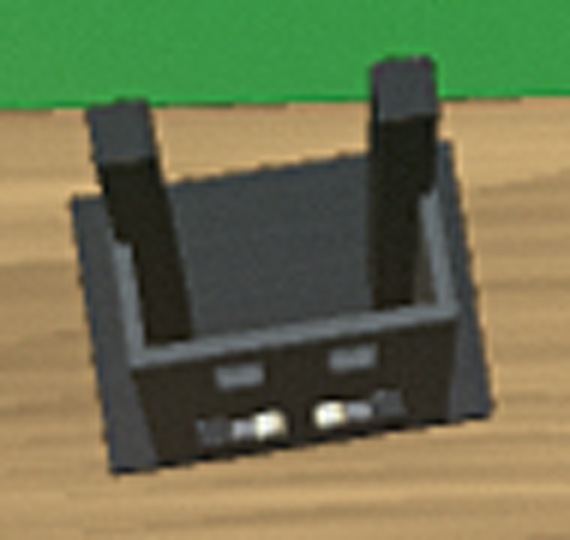

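The crop shows the plate's top front edge from about (277,155) to (331,148), with the slots and white rollers below it. Next: rack frame estimate and IK feasibility for the tilted grasp.

```bash
python3 - <<'E'
from h import *
d=pickle.load(open("c0.pkl","rb"));c=d["top"]
f=lambda x,y:(255+(x-2.5)/6,95+(y-2.5)/6)
A=onz(c,*f(133,362),.19);B=onz(c,*f(457,320),.19);print("edge",A,B,np.linalg.norm(A-B),(A+B)/2)
C=onz(c,*f(268,424),.076);D=onz(c,*f(329,414),.076);print("roll",C,D,(C+D)/2)
e=(A-B);rx=np.array([e[1],-e[0],0]);rx/=np.linalg.norm(rx);print("rx",rx,np.degrees(np.arctan2(rx[1],rx[0])))
fin=np.array([.4303,-.1427,.038]);dd=np.array([-.22,.976,0]);dd/=np.linalg.norm(dd);up=np.array([0,0,1.])
q0=manip.get_joint_positions()
ny=np.cross(up,dd)
for th in (20,30,45,60):
  t=np.radians(th)
  for s in (1,-1):
    a=-dd*np.sin(t)-up*np.cos(t); 
    r1=rot(a,s*ny)
    out=[]
    for off in (.1,0): out.append(manip.solve_ik(fin-a*(.003+off),r1))
    # upright: rotate about ny taking dd->up, up->-dd, then yaw by psi about z
    for psi in (0,45,90):
      M=R.from_euler('z',psi,degrees=True)*R.from_matrix(np.c_[up,ny,-dd]@np.c_[dd,ny,up].T)
      a2=M.apply(a);r2=(M*R.from_rotvec(r1)).as_rotvec()
      for P in ((.43,-.16,.135),(.45,-.25,.135)): out.append(manip.solve_ik(np.array(P)-a2*.003,r2))
    print(th,s,[None if o is None else np.round(o,1).tolist() for o in out])
E
```

```text
edge [0.63965531 0.06470152 0.19      ] [ 0.65116371 -0.04463721  0.19      ] 0.10994272256878204 [0.64540951 0.01003215 0.19      ]
roll [0.63997382 0.02196254 0.076     ] [ 6.43118499e-01 -5.35572735e-04  7.60000000e-02] [0.64154616 0.01071348 0.076     ]
rx [0.99450634 0.10467632 0.        ] 6.008518145910709
20 1 [None, None, [-0.7, 0.9, 1.7, 0.6, 1.7, 1.9], [-0.8, 0.9, 1.5, 0.5, 1.9, 1.9], [-0.4, 0.9, 1.5, 0.1, 1.9, 1.7], [-0.5, 1.0, 1.3, 0.0, 2.1, 1.6], [-0.2, 0.9, 1.5, -0.4, 1.9, 1.3], [-0.3, 1.0, 1.4, -0.5, 1.9, 1.2]]
20 -1 [[-0.1, 0.3, 2.2, -0.6, 0.6, 0.2], [-0.1, 0.6, 2.2, -1.0, 0.4, 0.5], [-0.7, 0.9, 1.7, 0.6, 1.7, -1.2], [-0.8, 0.9, 1.5, 0.5, 1.9, -1.2], [-0.4, 0.9, 1.5, 0.1, 1.9, -1.5], [-0.5, 1.0, 1.3, 0.0, 2.1, -1.6], [-0.2, 0.9, 1.5, -0.4, 1.9, -1.8], [-0.3, 1.0, 1.4, -0.5, 1.9, -1.9]]
30 1 [[0.1, 0.4, 2.2, -0.9, 0.7, -2.5], [-0.0, 0.6, 2.2, -1.3, 0.5, -2.2], [-0.7, 0.8, 1.7, 0.5, 1.6, 1.9], [-0.8, 0.9, 1.5, 0.5, 1.7, 1.9], [-0.4, 0.9, 1.5, 0.1, 1.8, 1.7], [-0.5, 0.9, 1.4, 0.0, 1.9, 1.6], [-0.2, 0.8, 1.6, -0.3, 1.7, 1.3], [-0.3, 0.9, 1.5, -0.4, 1.7, 1.2]]
30 -1 [[0.1,
[... 563 characters left out ...]
.7, 0.7, 1.8, 0.5, 1.4, -1.1], [-0.8, 0.7, 1.6, 0.4, 1.5, -1.2], [-0.4, 0.7, 1.6, 0.1, 1.6, -1.5], [-0.5, 0.8, 1.5, 0.0, 1.6, -1.6], [-0.2, 0.7, 1.7, -0.3, 1.5, -1.9], [-0.3, 0.7, 1.6, -0.4, 1.5, -2.0]]
60 1 [[0.4, 0.8, 2.2, -1.3, 1.1, -1.8], None, [-0.6, 0.5, 1.9, 0.4, 1.1, 2.1], [-0.7, 0.6, 1.7, 0.3, 1.2, 2.0], [-0.4, 0.6, 1.8, 0.1, 1.3, 1.7], [-0.5, 0.7, 1.6, 0.0, 1.4, 1.6], [-0.2, 0.6, 1.8, -0.2, 1.2, 1.2], [-0.4, 0.6, 1.7, -0.3, 1.3, 1.1]]
60 -1 [[0.4, 0.8, 2.2, -1.3, 1.1, 1.4], None, [-0.6, 0.5, 1.9, 0.4, 1.1, -1.1], [-0.7, 0.6, 1.7, 0.3, 1.2, -1.1], [-0.4, 0.6, 1.8, 0.1, 1.3, -1.5], [-0.5, 0.7, 1.6, 0.0, 1.4, -1.6], [-0.2, 0.6, 1.8, -0.2, 1.2, -1.9], [-0.4, 0.6, 1.7, -0.3, 1.3, -2.0]]
```

```bash
cat >> h.py <<'E'
fin=np.array([.4303,-.1427,.038]);dd=np.array([-.22,.976,0]);dd/=np.linalg.norm(dd);up=np.array([0,0,1.])
def lie(dd,th=22):
    t=np.radians(th);a=-dd*np.sin(t)-up*np.cos(t);ny=np.cross(up,dd);return a,rot(a,-ny)
E
python3 - <<'E'
from h import *
a,r=lie(dd)
manip.move_to(fin-a*.12+[0,0,.06],r)
manip.servo_line(fin-a*.103,r,rate=.25)
c=wcam();pickle.dump(c,open("w1.pkl","wb"));cv2.imwrite("pics/w1.png",c["image"][:,:,::-1])
m=redmask(c["image"]);
for cs in cv2.findContours(m,0,1)[0]:
    if cv2.contourArea(cs)>200:
        q=cv2.minAreaRect(cs);b=cv2.boxPoints(q);print(cv2.contourArea(cs),np.round(b).tolist(),[onz(c,*p,.058)[:2].round(4).tolist() for p in b])
print(manip.get_time(),manip.get_position(),manip.get_joint_positions())
E
```

```text
1564.5 [[188.0, 389.0], [206.0, 373.0], [257.0, 429.0], [238.0, 446.0]] [[0.3628, -0.285], [0.3755, -0.2589], [0.4217, -0.3371], [0.4092, -0.3732]]
2183.0 [[305.0, 203.0], [328.0, 203.0], [328.0, 305.0], [305.0, 305.0]] [[0.4149, -0.0996], [0.4258, -0.0972], [0.4433, -0.169], [0.4298, -0.172]]
2.5417 [ 0.42231926 -0.10552454  0.13414258] [-0.03851691  0.35656369  2.20113091 -0.69930363  0.59784799  0.32889466]
```

View pics/w1.png

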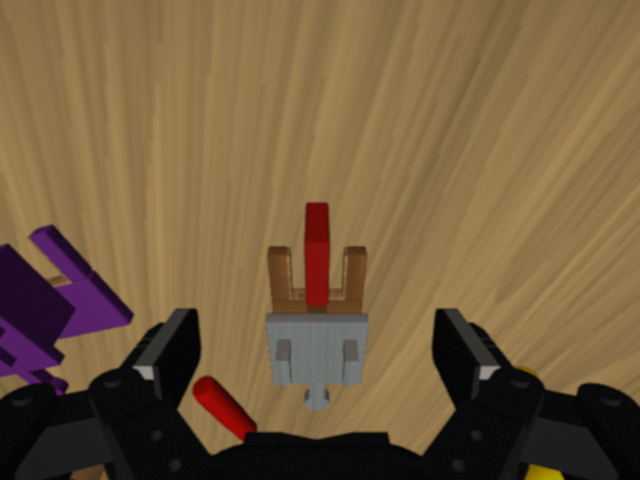

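The fin lies at columns 305–328, rows 203–305, centred and aligned with the tool. Its lower end agrees with the prediction within 2 mm, so I grasp, lift and turn it upright.

```bash
python3 - <<'E'
from h import *
a,r=lie(dd);ny=np.cross(up,dd)
g=fin+[0,0,.004]
manip.servo_line(g-a*.003,r,rate=.1)
manip.command_gripper(0.0,80);print("w",manip.get_width(),manip.get_contact_force())
F=np.array([.43,-.16,.19])
manip.servo_line(g-a*.003+[0,0,.08],r,rate=.12);print(manip.get_contact_force(),manip.get_torque(),manip.get_width())
def pose(deg,F):
    M=R.from_rotvec(-ny*np.radians(deg))
    if deg==90: assert np.allclose(M.apply(dd),up,atol=1e-6),M.apply(dd)
    return F+M.apply(up*.004-a*.003),(M*R.from_rotvec(r)).as_rotvec()
try: pose(90,F)
except AssertionError: ny=-ny
for k in (30,60,90): 
    manip.move_to(*pose(k,F))
p,rr=pose(90,F+[0,0,-.052]);manip.servo_line(p,rr,rate=.15)
print(manip.get_time(),manip.get_contact_force(),manip.get_joint_positions())
s=manip.camera("scene");cv2.imwrite("pics/s2.png",s["image"][150:360,150:450,::-1].repeat(2,0).repeat(2,1))
E
```

```text
w 0.013182069920359477 [-1.21598813  1.67200075  5.25391449]
[ 0.67246913  0.77635202 -4.12999084] [0.71559928 0.19983236 0.00675748] 0.012796109462961414
7.55 [-0.07265864  0.49463043 -3.88252078] [-0.72632293  0.84983563  1.66805445  0.57598898  1.70563072 -1.22084452]
```

View pics/s2.png

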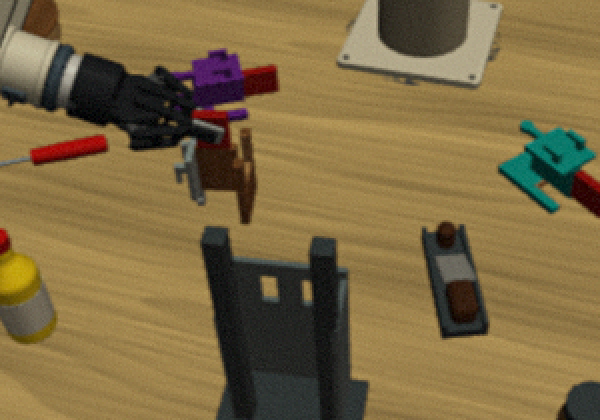

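The rest hangs upright in the gripper, with tabs to the left and yoke to the right. I lower it until it touches, release and back off.

```bash
python3 - <<'E'
from h import *
p=np.array(manip.get_position());f0=np.array(manip.get_contact_force())
for i in range(16):
    p[2]-=.001;manip.servo_line(p,rate=.03)
    f=np.array(manip.get_contact_force())
    if f[2]-f0[2]>4: break
print(i,f0,f,p,"fin z est",.138-.001*(i+1))
manip.command_gripper(.045);manip.hold(.2)
x=R.from_rotvec(manip.get_ee_rot()).apply([1,0,0]);print(x)
manip.servo_line(p-x*.11,rate=.15)
c=wcam();pickle.dump(c,open("w2.pkl","wb"));cv2.imwrite("pics/w2.png",c["image"][:,:,::-1])
print(manip.get_time(),manip.get_contact_force())
m=redmask(c["image"])
for cs in cv2.findContours(m,0,1)[0]:
    if cv2.contourArea(cs)>200: print(cv2.contourArea(cs),cv2.boundingRect(cs))
q=manip.get_joint_positions()
for P,y in (((.43,-.16,.135),-77.3),((.61,.01,.21),6)):
    t=np.radians(y);j=manip.solve_ik(P,rot([0,0,-1],[-np.sin(t),np.cos(t),0]));print(None if j is None else np.round(j,2))
E
```

```text
9 [-0.03532864 -0.52331375 -4.09994236] [-0.45893665 -3.00566501  5.49185569] [ 0.43193021 -0.1664847   0.13043277] fin z est 0.128
[-0.20392048  0.90449309 -0.37457802]
11.6417 [-1.05707916  0.50816363  0.37397354]
453.0 (26, 273, 28, 33)
1886.5 (306, 196, 22, 97)
400.0 (303, 93, 21, 29)
[-0.38  0.38  2.07 -0.    0.7  -0.6 ]
[-0.    0.45  1.7  -0.    0.99 -1.68]
```

View pics/w2.png

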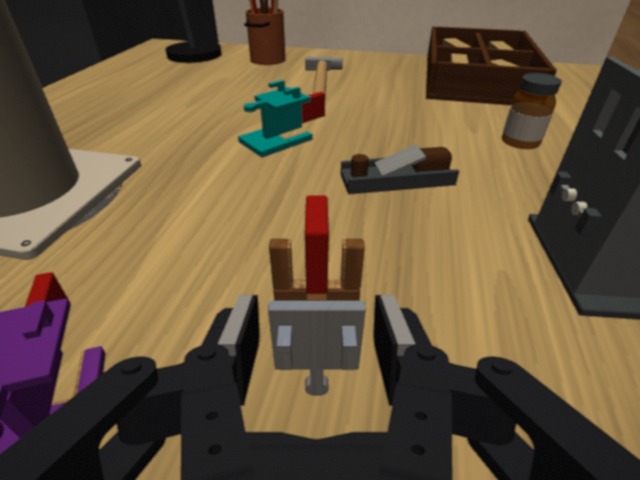

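The rest stands on its own, with the fin at column 317 and both tabs and the bulb visible and level. Now one look at the rack face with the free hand, then the regrasp.

```bash
python3 - <<'E'
from h import *
p=np.array(manip.get_position())
manip.servo_line(p+[0,0,.17],rate=.3)
t=np.radians(6);rx=np.array([np.cos(t),np.sin(t),0]);ry=np.array([-np.sin(t),np.cos(t),0])
for th,x in ((15,.44),(25,.44),(30,.42),(40,.42)):
    k=np.radians(th);a=rx*np.cos(k)-up*np.sin(k);P=np.array([x,-.01,.27+.001*(th-15)])
    j=manip.solve_ik(P,rot(a,ry));print(th,j)
    if j is not None: break
manip.move_to(P,rot(a,ry))
c=wcam();pickle.dump(c,open("w3.pkl","wb"));im=c["image"][:,:,::-1]
cv2.imwrite("pics/w3.png",im);print(manip.get_time())
for n,z,y in (("slotL",.135,.02),("slotR",.135,-.02),("topL",.19,.056),("topR",.19,-.056),("roll",.076,0)):
    W=np.array([.645,.0103,0])+ry*y+[0,0,z];q=np.linalg.inv(c["cam_to_world"])@np.r_[W,1];print(n,c["fx"]*q[0]/q[2]+c["cx"],c["fy"]*q[1]/q[2]+c["cy"],q[2])
E
```

```text
15 None
25 None
30 None
40 NoneTraceback (most recent call last):
  File "<stdin>", line 9, in <module>
rig.IKError: the arm cannot take that pose within its joint ranges
```

```bash
python3 - <<'E'
from h import *
t=np.radians(6);rx=np.array([np.cos(t),np.sin(t),0]);ry=np.array([-np.sin(t),np.cos(t),0])
for s in (1,-1):
  for th in (20,40,50,60,70,80):
    for x in (.45,.5,.55):
      for z in (.2,.25,.3):
        k=np.radians(th);a=rx*np.cos(k)-up*np.sin(k)
        j=manip.solve_ik(np.array([x,-.01,z]),rot(a,s*ry))
        if j is not None: print(s,th,x,z,np.round(j,2))
E
```

```text
1 20 0.5 0.2 [-0.2   0.59  2.54  2.83  1.21  1.58]
1 20 0.5 0.25 [-0.2   0.38  2.54  2.8   1.01  1.65]
1 20 0.5 0.3 [-0.2   0.18  2.51  2.73  0.8   1.75]
1 20 0.55 0.2 [-0.17  0.57  2.44  2.85  1.09  1.61]
1 20 0.55 0.25 [-0.17  0.4   2.44  2.82  0.93  1.67]
1 20 0.55 0.3 [-0.17  0.24  2.42  2.76  0.76  1.76]
1 40 0.45 0.2 [-0.19  0.24  2.53  2.69  0.52  1.78]
1 40 0.45 0.25 [-0.19  0.06  2.49  2.42  0.34  2.07]
1 40 0.5 0.2 [-0.15  0.29  2.43  2.69  0.47  1.81]
1 40 0.5 0.25 [-0.15  0.13  2.4   2.45  0.31  2.07]
1 40 0.55 0.2 [-0.13  0.33  2.33  2.68  0.42  1.84]
1 40 0.55 0.25 [-0.13  0.2   2.3   2.44  0.28  2.1 ]
1 50 0.45 0.2 [-0.15  0.16  2.44  2.27  0.21  2.24]
1 50 0.45 0.3 [-0.15 -0.11  2.34  0.62  0.28 -2.37]
1 50 0.5 0.2 [-0.13  0.22  2.34  2.19  0.18  2.34]
1 50 0.5 0.3 [-0.13 -0.02  2.26  0.61  0.26 -2.34]
1 50 0.55 0.2 [-0.11  0.28  2.25  2.03  0.15  2.51]
1 50 0.55 0.3 [-0.11  0.07  2.17  0.57  0.26 -2.29]
1 60 0.45 0.2 [-0.12  0.13  2.34  0.63  0.19 -2.38]
1 60 0.45 0.25 [-0.12  0.01  2.3   0.34  0.34 -2.08]
1 60 0.45 0.3 [-0.12 -0.09  2.24  0.24  0.49 -1.97]
1 60 0.5 
[... 3239 characters left out ...]
0.57  1.3 ]
-1 70 0.5 0.3 [-0.08  0.05  2.06  0.1   0.7   1.32]
-1 70 0.55 0.2 [-0.07  0.28  2.05  0.13  0.47  1.29]
-1 70 0.55 0.25 [-0.07  0.2   2.01  0.11  0.59  1.32]
-1 70 0.55 0.3 [-0.07  0.13  1.96  0.09  0.71  1.34]
-1 80 0.45 0.2 [-0.07  0.19  2.15  0.05  0.64  1.36]
-1 80 0.45 0.25 [-0.07  0.1   2.1   0.04  0.77  1.37]
-1 80 0.45 0.3 [-0.07  0.02  2.05  0.04  0.9   1.38]
-1 80 0.5 0.2 [-0.06  0.26  2.05  0.05  0.67  1.37]
-1 80 0.5 0.25 [-0.06  0.18  2.    0.04  0.79  1.38]
-1 80 0.5 0.3 [-0.06  0.11  1.95  0.04  0.91  1.39]
-1 80 0.55 0.2 [-0.05  0.33  1.94  0.04  0.7   1.38]
-1 80 0.55 0.25 [-0.05  0.25  1.9   0.04  0.81  1.39]
-1 80 0.55 0.3 [-0.05  0.19  1.86  0.03  0.92  1.39]
```

```bash
python3 - <<'E'
from h import *
t=np.radians(6);rx=np.array([np.cos(t),np.sin(t),0]);ry=np.array([-np.sin(t),np.cos(t),0])
k=np.radians(60);a=rx*np.cos(k)-up*np.sin(k);P=np.array([.48,-.0,.29])
manip.move_to(P,rot(a,ry))
c=wcam();pickle.dump(c,open("w3.pkl","wb"));im=c["image"][:,:,::-1]
cv2.imwrite("pics/w3.png",im);print(manip.get_time())
for n,z,y in (("slotL",.135,.02),("slotR",.135,-.02),("topL",.19,.056),("topR",.19,-.056),("roll",.076,0)):
    W=np.array([.645,.0103,0])+ry*y+[0,0,z];q=np.linalg.inv(c["cam_to_world"])@np.r_[W,1];print(n,c["fx"]*q[0]/q[2]+c["cx"],c["fy"]*q[1]/q[2]+c["cy"],q[2])
E
```

```text
13.8667
slotL 329.8837356617681 275.57901084391153 0.3638019616462884
slotR 286.11846209315723 275.6326884230722 0.3638251050950286
topL 375.419619878054 329.057262356398 0.3263579236328504
topR 238.82653961098083 329.21416449344605 0.32642272528932265
roll 308.7666921438308 229.20925467528895 0.40395843020092664
```

View pics/w3.png

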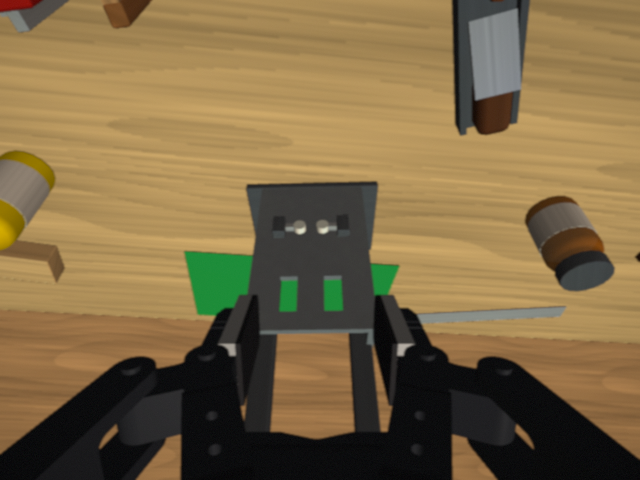

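The slots sit at about columns 289 and 333 with lower ends near row 278, and the rollers at (300,227) and (323,227). That is 2–3 px off the prediction, so I refine with masks.

```bash
python3 - <<'E'
from h import *
c=pickle.load(open("w3.pkl","rb"));im=c["image"];h=cv2.cvtColor(im,cv2.COLOR_RGB2HSV)
g=((h[...,0]>40)&(h[...,0]<85)&(h[...,1]>120)).astype(np.uint8);g[:,:262]=0;g[:,365:]=0
for cs in cv2.findContours(g,0,1)[0]:
    if cv2.contourArea(cs)>50: print("slot",cv2.boundingRect(cs),np.round(cv2.boxPoints(cv2.minAreaRect(cs))).tolist())
v=h[...,2];
w=((v>120)&(h[...,1]<60)).astype(np.uint8);w[:215]=0;w[240:]=0;w[:,:285]=0;w[:,340:]=0
for cs in cv2.findContours(w,0,1)[0]: print("roll",cv2.boundingRect(cs))
for col in (265,290,310,340,362): print(col,v[322:340,col].tolist())
for col in (255,300,340,370): print(col,v[176:192,col].tolist())
for row in (215,300): print(row,v[row,240:270].tolist(),v[row,362:385].tolist())
for row in (300,): print(im[row,276:350].sum(1).tolist())
print(im[268:290,288].tolist())
E
```

```text
slot (279, 281, 19, 31) [[279.0, 311.0], [280.0, 280.0], [297.0, 281.0], [296.0, 312.0]]
slot (324, 280, 19, 31) [[324.0, 280.0], [342.0, 280.0], [342.0, 310.0], [324.0, 310.0]]
roll (318, 222, 18, 12)
roll (286, 222, 20, 13)
265 [59, 59, 60, 59, 60, 60, 60, 68, 88, 106, 111, 100, 72, 47, 40, 39, 39, 39]
290 [60, 60, 60, 60, 60, 60, 61, 73, 95, 108, 111, 125, 151, 162, 161, 161, 163, 165]
310 [59, 59, 60, 59, 58, 60, 61, 77, 100, 110, 111, 132, 155, 162, 160, 158, 158, 159]
340 [59, 59, 60, 58, 59, 60, 67, 88, 103, 108, 114, 134, 146, 152, 153, 154, 158, 161]
362 [59, 59, 59, 60, 59, 61, 73, 93, 107, 108, 95, 65, 42, 39, 36, 37, 40, 38]
255 [182, 177, 174, 178, 187, 195, 193, 166, 107, 50, 39, 49, 62, 70, 72, 72]
300 [186, 180, 176, 175, 174, 170, 149, 98, 49, 42, 48, 57, 62, 62, 62, 60]
340 [174, 182, 184, 182, 176, 152, 97, 48, 39, 46, 55, 60, 61, 60, 61, 60]
370 [190, 187, 185, 181, 166, 121, 68, 40, 45, 56, 69, 72, 72, 72, 73, 72]
215 [169, 168, 167, 167, 168, 167, 168, 169, 167, 164, 148, 114, 80, 71, 70, 71, 71, 69, 65, 63, 62, 61, 63, 61, 62, 61, 62, 61, 62, 61] [61, 61, 63, 6
[... 304 characters left out ...]
56]
[176, 176, 179, 189, 209, 222, 229, 224, 228, 226, 229, 229, 225, 229, 229, 225, 225, 229, 227, 223, 215, 195, 181, 175, 175, 173, 169, 173, 173, 172, 176, 174, 173, 176, 176, 175, 178, 178, 175, 178, 177, 179, 173, 175, 177, 175, 178, 199, 215, 226, 226, 229, 228, 229, 228, 223, 228, 230, 229, 225, 231, 229, 225, 226, 227, 222, 211, 183, 176, 176, 180, 173, 176, 176]
[[58, 57, 55], [60, 57, 56], [59, 58, 56], [60, 59, 57], [59, 58, 55], [59, 59, 56], [60, 60, 58], [66, 65, 65], [80, 83, 81], [97, 104, 102], [103, 111, 108], [99, 116, 104], [78, 125, 89], [49, 136, 69], [33, 141, 60], [30, 142, 58], [29, 140, 58], [28, 141, 58], [30, 141, 59], [28, 140, 59], [30, 140, 58], [29, 140, 57]]
```

```bash
python3 - <<'E'
from h import *
c=pickle.load(open("w3.pkl","rb"))
A=onz(c,262,329.75,.19);B=onz(c,365,328.25,.19);print(A,B,(A+B)/2,np.degrees(np.arctan2(-(B-A)[0],(B-A)[1])))
A=onz(c,288,275.7,.135);B=onz(c,332.6,275,.135);print(A,B,(A+B)/2,np.linalg.norm(A-B),np.degrees(np.arctan2(-(B-A)[0],(B-A)[1])))
A=onz(c,249,183.5,.0);B=onz(c,374,181.5,.0);print(A,B,np.degrees(np.arctan2(-(B-A)[0],(B-A)[1])))
# go above fin, tool down, look
ez=-dd;y=np.cross(ez,-up) # tool z=own z, x down
r=rot([0,0,-1],y);P=np.array([.43,-.16,.25])
manip.move_to(P+[0,0,.06],r);manip.servo_line(P,r,rate=.25)
c=wcam();pickle.dump(c,open("w4.pkl","wb"));cv2.imwrite("pics/w4.png",c["image"][:,:,::-1])
for cs in cv2.findContours(redmask(c["image"]),0,1)[0]:
    if cv2.contourArea(cs)>300:
        b=cv2.boxPoints(cv2.minAreaRect(cs));print(cv2.contourArea(cs),np.round(b).tolist(),[onz(c,*p,.15)[:2].round(4).tolist() for p in b])
print(manip.get_time(),manip.get_contact_force(),manip.get_joint_positions())
E
```

```text
[ 0.64977488 -0.02648915  0.19      ] [0.63874978 0.05724552 0.19      ] [0.64426233 0.01537819 0.19      ] 7.500825220816462
[ 0.64701511 -0.00787468  0.135     ] [0.64179659 0.03254428 0.135     ] [0.64440585 0.0123348  0.135     ] 0.04075444519870343 7.35680266795127
[ 0.65509406 -0.05870007  0.        ] [0.63742723 0.08369041 0.        ] 7.072720741361288
1583.0 [[306.0, 201.0], [328.0, 201.0], [328.0, 279.0], [306.0, 279.0]] [[0.4178, -0.1319], [0.4299, -0.1292], [0.4408, -0.1757], [0.4279, -0.1786]]
996.5 [[22.0, 160.0], [37.0, 153.0], [67.0, 212.0], [51.0, 220.0]] [[0.2608, -0.1442], [0.2689, -0.1382], [0.2857, -0.1686], [0.2774, -0.175]]
15.5083 [ 0.30106738 -1.12324919  0.32762637] [-3.81604152e-01  1.80890412e-01  1.98639888e+00  9.84414385e-05
  9.73715862e-01 -6.04173433e-01]
```

View pics/w4.png

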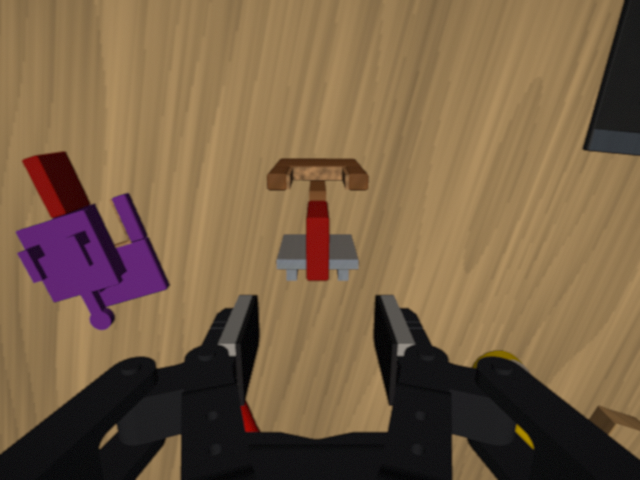

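Rack: slot midpoint at (0.644, 0.0125), yaw about 7.2°, slot spacing 40.7 mm (40 expected). Rest: fin centred at column 317, fin point about (0.430, -0.158). I grasp from above, lift and go in front of the rack.

```bash
python3 - <<'E'
from h import *
ez=-dd;r=rot([0,0,-1],np.cross(ez,-up))
manip.servo_line([.430,-.158,.134],r,rate=.12)
manip.command_gripper(0.0,110);print("w",manip.get_width(),manip.get_contact_force())
p=np.array(manip.get_position());print(p)
manip.servo_line(p+[0,0,.085],rate=.15);print(manip.get_contact_force(),manip.get_torque())
t=np.radians(7.2);rx=np.array([np.cos(t),np.sin(t),0]);ry=np.array([-np.sin(t),np.cos(t),0])
rr=rot([0,0,-1],ry);O=np.array([.6444,.0125,0])
manip.move_to(O-rx*.085+up*.2155,rr)
print(manip.get_time(),manip.get_position(),manip.get_joint_positions(),manip.get_contact_force())
c=wcam();pickle.dump(c,open("w5.pkl","wb"));s=manip.camera("scene")
cv2.imwrite("pics/s5.png",np.vstack([cv2.resize(c["image"][120:420,120:520],(400,300)),cv2.resize(s["image"][200:350,200:400],(400,300))])[:,:,::-1])
E
```

```text
w 0.012898855759940464 [-1.72759716 -1.02311102  5.82489079]
[ 0.43042222 -0.15824149  0.13471062]
[ 0.24677139  0.29000753 -5.18594456] [ 0.06492954  0.02279176 -0.01319556]
18.775 [0.55918353 0.00151275 0.21442392] [-1.84294608e-02  3.77774824e-01  1.80604316e+00 -3.61560384e-04
  9.60131950e-01 -1.71302929e+00] [-0.79826448  0.0250737  -4.25249689]
```

View pics/s5.png

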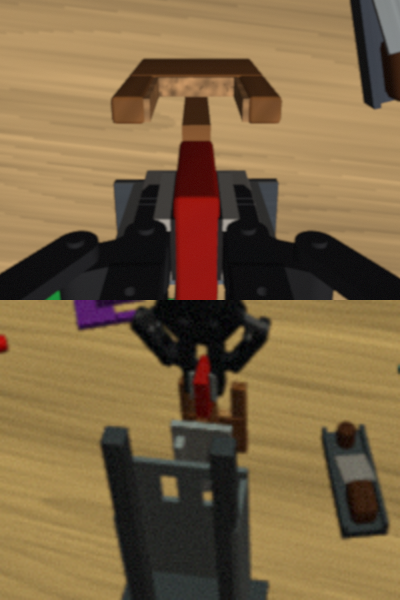

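The yoke, fin and rack base are centred on each other (columns 197 and 196 of the crop), and the scene view shows the back plate in front of the slots. I move in until the plate touches.

```bash
cat >> h.py <<'E'
t7=np.radians(7.2);rx=np.array([np.cos(t7),np.sin(t7),0]);ry=np.array([-np.sin(t7),np.cos(t7),0]);O=np.array([.6444,.0125,0])
def rackf(p): return np.round([(p-O)@rx,(p-O)@ry,p[2]],4)
E
python3 - <<'E'
from h import *
f0=np.array(manip.get_contact_force());z=.2168
x=-.085
manip.servo_line(O-rx*.052+up*z,rate=.12);x=-.052
while x<-.024:
    x+=.0015;manip.servo_line(O+rx*x+up*z,rate=.04)
    f=np.array(manip.get_contact_force())-f0
    if np.linalg.norm(f)>5: break
print(x,f@rx,f@ry,f[2],rackf(np.array(manip.get_position())),manip.get_torque(),manip.get_time())
E
```

```text
-0.03099999999999998 -9.306167794202368 -0.35769535243292316 2.8094362737557854 [-3.370e-02  1.000e-04  2.161e-01] [-0.21234689  1.71627365  0.18444693] 22.8
```

Contact comes at x = -0.0337 against -0.032 expected, with no sideways force, so the tabs are in the slots. I push down.

```bash
python3 - <<'E'
from h import *
f0=np.array([-.8,0,-4.25]);z=.2168;log=[]
while z>.1915:
    z-=.002;manip.servo_line(O-rx*.0318+up*z,rate=.05)
    f=np.array(manip.get_contact_force())-f0;p=rackf(np.array(manip.get_position()))
    print(round(z,4),p,np.round([f@rx,f@ry,f[2]],1))
    if f[2]>45 or abs(f@rx)>30 or abs(f@ry)>15: break
print(manip.get_time(),manip.get_torque())
s=manip.camera("scene");cv2.imwrite("pics/s6.png",cv2.resize(s["image"][200:350,200:400],(600,450))[:,:,::-1])
E
```

```text
0.2148 [-3.38e-02  1.00e-04  2.14e-01] [-5.5 -1.5  1.1]
0.2128 [-3.370e-02 -1.000e-04  2.121e-01] [-5.2 -0.6  0.8]
0.2108 [-0.0337 -0.0003  0.2108] [-8.5 -2.1  6.7]
0.2088 [-0.0337 -0.0003  0.2094] [-9.9 -0.7 11.4]
0.2068 [-0.0337 -0.0003  0.2076] [-10.   -1.8  12.2]
0.2048 [-0.0337 -0.0003  0.2054] [-9.2 -0.9 10.9]
0.2028 [-0.0337 -0.0003  0.2028] [-7.  -1.7  5.6]
0.2008 [-3.370e-02 -2.000e-04  2.001e-01] [-5.2 -1.8  0.4]
0.1988 [-3.370e-02 -1.000e-04  1.975e-01] [-3.4 -2.4 -5. ]
0.1968 [-0.0337 -0.0002  0.1953] [-3.8 -1.9 -6.4]
0.1948 [-0.0337 -0.0002  0.1951] [-10.7  -2.    8. ]
0.1928 [-0.0337 -0.0002  0.1949] [-16.3  -2.1  21.1]
0.1908 [-0.0337 -0.0002  0.1948] [-22.8  -0.4  35.4]
26.05 [-0.58487084  3.68774159  0.17391402]
```

View pics/s6.png

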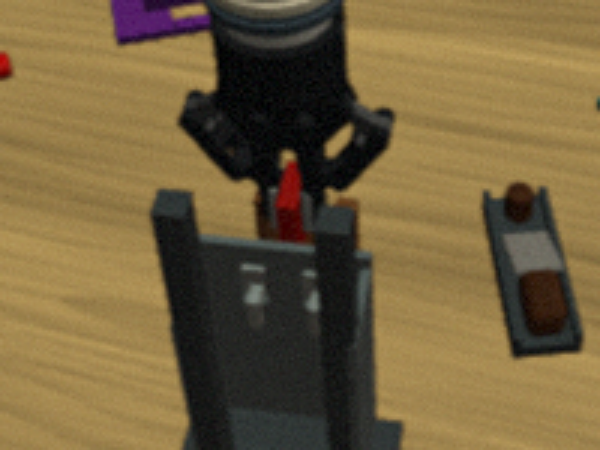

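The catch resisted with 12 N, then snapped, and there is a hard stop at 0.1949 (0.1947 expected). Both tabs show through the slots. I unload, release, rise and check.

```bash
python3 - <<'E'
from h import *
manip.servo_line(O-rx*.0337+up*.196,rate=.05);print(manip.get_contact_force())
manip.command_gripper(.045);manip.hold(.2);print(manip.get_contact_force())
p=np.array(manip.get_position());manip.servo_line(p+up*.10,rate=.12)
c=wcam()
for cs in cv2.findContours(redmask(c["image"]),0,1)[0]:
    if cv2.contourArea(cs)>300:
        b=cv2.boxPoints(cv2.minAreaRect(cs));print(np.round(b).tolist(),[rackf(onz(c,*q,.21)).tolist() for q in b])
manip.move_to(p+up*.16-rx*.15,manip.get_ee_rot());manip.hold(.3)
s=manip.camera("scene");tp=manip.camera("top")
print(manip.get_time(),manip.get_contact_force())
cv2.imwrite("pics/s7.png",np.hstack([cv2.resize(s["image"][130:400,120:480],(480,360)),cv2.resize(c["image"][130:370,200:400],(300,360))])[:,:,::-1])
d=pickle.load(open("c0.pkl","rb"))
for n,(x0,y0,x1,y1) in dict(plane=(358,255,396,322),jar=(420,335,465,395),glue=(138,260,185,325)).items():
    print(n,np.abs(s["image"][y0:y1,x0:x1].astype(int)-d["scene"]["image"][y0:y1,x0:x1]).mean())
E
```

```text
[ -0.10888478  -1.15476327 -11.56304743]
[ 0.47127625 -0.64828879 -0.34825126]
[[303.0, 208.0], [328.0, 208.0], [328.0, 293.0], [303.0, 293.0]] [[-0.0618, -0.0061, 0.21], [-0.0618, 0.0072, 0.21], [-0.0124, 0.0076, 0.21], [-0.0124, -0.0066, 0.21]]
29.0917 [-1.11608882  0.75531245  0.94310456]
plane 4.1067033254778735
jar 4.025308641975308
glue 4.18265139116203
```

View pics/s7.png

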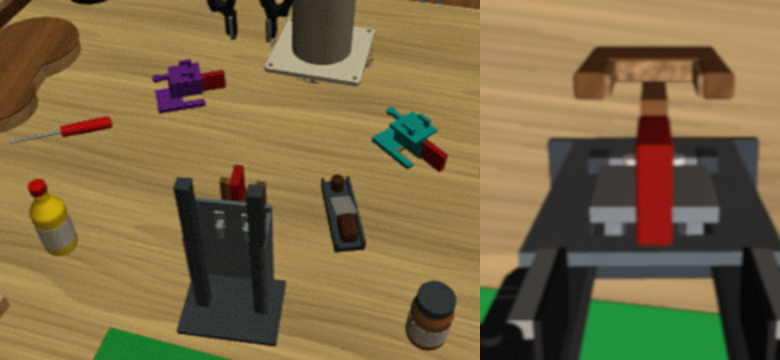

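The rest hangs straight in the rack with its tabs through the slots and the gripper clear. The fin's rear edge is at x = -12.4 mm (-12 expected), y = 0, and the bystanders look unchanged.

```bash
python3 -c "
from rig import manip
manip.sign_off()"
```

```text
the job is handed in; nothing more can be done
```

The neck rest now hangs fully home in the rack with the gripper clear, and I handed the job in at about 29 s of the 58 s allowed.

- **What I did:** I gripped the lying rest by its fin, turned it upright, set it on the bench and let go; a picture showed it standing by itself. I then took it again from straight above, moved the tabs into the slots until the back plate touched the face, and pushed down.
- **Catch:** it resisted with about 12 N, then snapped. The rest came to a hard stop at TCP height 194.9 mm, against 194.7 mm expected for home; my highest push reading was about 35 N.
- **Last checks after release:**
  - The rear end of the fin was at rack x -12.4 mm (-12 expected), with y within 1 mm of the middle.
  - The force reading was about 1–2 N of sensor residue with the hand free.
  - The plane, jar and glue bottle showed no visible change from the first scene picture.
- **Disagreements:** the top camera put the rack about 2 mm to one side and its yaw at 6.0°, against 7.2° from the close look. I used the close look, and the fit confirmed it. One rack-viewing pose was refused as out of reach before any movement to it.

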